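Rock a tight heating block out of a dry-block heater

ROBOT

A 6-joint arm with a two-finger parallel gripper is mounted at the origin on the work surface. World frame = base frame: x ahead of the robot, y to its left, z up, the work surface at z = 0. Lengths are in mm, angles in rad, forces in N, time in s.
With the tool pointing down it reaches from about 275 to 1000 mm from the base axis. Payload 8.4 kg.
Tool frame: the origin (TCP) lies at the very end of the fingers, on their centre line; the grasp point (between the pads) lies 19 mm behind it (bot.tcp_to_grasp is the distance from the TCP to the grasp point, in mm); z points along the fingers, y is the line along which they close (so a half turn about z gives the same grasp; the last joint's range is limited). The gripper opens to 85 mm and grips with 20 to 120 N. Pads are 22 mm wide; open, the fingers measure 114 mm over their backs; the gripper's body (76 mm by 85 mm) begins 54 mm behind the grasp point. The pads swing forward as they close: fully open they stand 13 mm farther back than shut.
Start: joints at [1.143, 0.353, 1.633, -0, 1.155, -0.002], TCP at [258.155, 569.196, 231.281] pointing down, gripper open.
Joint ranges: [-2.63, 2.63], [-0.92, 2.1], [0.06, 2.66], [-1.3, 4.44], [0, 2.69], [-3.02, 3.02]. Speed limits (rad/s): [2.22, 2.22, 2.79, 3.14, 3.14, 3.14].

INTERFACE

Orientations are given as a unit quaternion [x, y, z, w].
In Python, from cell import bot gives the robot as it stands.
- The arm moves only by the shell command python3 -m jog 'ROWS'. ROWS is text: rows parted by semicolons, each of 7 numbers parted by spaces: the shift along the tool's x, y, z as a fraction of full scale, then the turn, a rotation vector about the tool's x, y, z as a fraction of full scale, then the opening, from -1 (shut) to 1 (fully open). In form: dx dy dz rx ry rz jaw; .... A call has exactly 8 rows; each row shifts and turns the commanded pose from where the row before left it, along the tool's axes as they then stand; what a row does not reach is not made up. Full scale, the value 1, is 0.02 m for a shift and pi/2 rad for a turn. A row lasts 1/10 s, in which the tool goes at most 50 mm and 8.59 degrees, less where a joint would pass 70% of its speed; a pose out of reach is approached as far as the arm can. A call with a number of a shift or a turn outside -1 to 1 is refused whole. A call with a gripper value outside its range is refused whole. The fingers move at their own pace and stop on an object; the grip force is fixed at half the most. Time passes only in rows, so rows that do not move let the fingers close, or fill a call up. It gives the time, the measured TCP pose, the force, the opening and the grip force at its end, in the units of the state.
- bot.get_obs(): the state, without advancing time (a new reading comes with each control period).
- bot.snapshot(name): name is "scene" or "top"; returns the picture (420x560x3 uint8, blue, green, red); there is no depth.
- bot.camera_params(name): a dict with "intrinsics" (3x3 intrinsics, pixels), "cam_to_world" (4x4, takes a point from camera to world coordinates). Camera axes: x right, y down, z forward; pixel columns grow to the right and rows downward; lengths in mm; the calibration is good to about 2 mm. A picture is of the moment at which its call begins. camera_params takes no time and is no camera call.
- bot.job_done(): hands the job in; it is judged then, once.
Trained networks look in the newest picture that a camera, given by its name, has taken for a name from the list of things; names that differ only in an ending like _2 or _b are one class to them, and where a whole thing is asked for, a point or a joint stands for the part that bears it (a point fixed in the world has none). Each returns a list of dicts, best first, with "score" (0 to 1); they miss things now and then, are a little off and sometimes report something else, mostly with a low value. They report only what shows in the picture. A call takes as long as a camera call. They do not tell look-alikes from the thing itself.
- bot.search_frame(camera, label): "bbox" ([left, top, width, height] in pixels, round what is visible of it).
- bot.regions_of(camera, label): "pixels" (420x560 bool, what is visible of it) and "bbox" ([left, top, width, height] in pixels, round what is visible of it).
The state is a dict: "clock": time; "joint_pos": joint angles; "dq": joint speeds; "joint_torque": joint torques, N m; "eef_pos": TCP position; "tcp_rot": TCP orientation; "ft_force": force on the tool from outside, world axes, zero at the start; "wrist_torque": the same for the moment, N m; "gripper_width": finger opening in mm; "gripper_force": force on a finger pad.
Only numpy, scipy, OpenCV 4.12 (cv2) and the standard library are available. Lean on these libraries where they do the work, as an engineer would, in place of code of your own. Each camera call takes 0.05 s, during which the arm holds its last target. There are 200 camera calls.

TASK

The aluminium heating block is stuck tight in the well of the dry-block heater, gripped by a sprung catch at each end. Take it by its upright blade and rock it side to side along its length so that one end comes up past its catch while the other end is still down, then the other end, without yanking it straight out; then lift it and finish while holding it level and still just clear above the well, nothing but the gripper carrying it. Leave everything else on the bench where it is.

Things in the scene. Friction and masses are not known exactly. Their poses are not given: they have to be found in the camera images.
- block: Aluminium heating block with a lifting blade, 60 (x) by 90 (y) by 44 mm tall, small holes in its top, about 0.5 kg. Each y end carries a rib 5 mm proud, 4 to 8 mm above the underside. Origin: centre of the underside; z up. It starts seated on the well floor, axes parallel to the heater's. One end takes some 20 to 35 N upwards to pass its catch, a straight pull twice that
- blade_grip (a point): Grip point on the block's upright steel blade, 84 mm above the block's underside. The blade stands on the middle of the block's top, 12 mm thick (x), 34 mm wide (y), from 44 to 106 mm above the underside; fingers close along the block's x
- block_left (a point): Middle of the lower edge of the block's +y end (45 mm from the middle, at underside height)
- block_right (a point): Middle of the lower edge of the block's -y end
- heater: Dry-block heater, fixed to the bench, ivory casing 200 (x) by 240 (y) by 86 mm tall, display on its -x face; origin: centre of its underside, z up. The well in the middle of its top is 36 mm deep, 63 mm in x, and in y 102 mm for the lowest 10 mm, 112 mm above that
- well (a point): Centre of the well floor, 50 mm above the bench; axes as the heater's
- well_rim (a point): Centre of the well's mouth, at the height of the heater's top, 86 mm above the bench (36 mm above the well floor)
- pot_a: Capped specimen pot, bystander, 58 mm across, 68 mm tall; origin: centre of its underside
- pot_b: Another such pot, bystander
- pot_c: Another such pot, bystander
- rack: White tube rack with capped tubes, bystander, 70 by 150 mm, 82 mm tall; origin: centre of its underside
- spare: Spare aluminium block without a blade, with six larger holes, lying on the bench, bystander, 60 by 90 by 44 mm; origin: centre of its underside
- sanitiser: Pump bottle, bystander, 60 by 44 mm, 155 mm tall; origin: centre of its underside
- tip_left (a point): Rest place of the tip of the +y sprung catch: a steel wedge pointing into the well, 47 mm from the middle, 14 mm above the floor. It yields outwards as that end of the block is raised about 12 mm (a lean of some 0.13 rad with the other end down), then springs back under the rib and keeps the end up, so the block can be leaned the other way on it
- tip_right (a point): The same for the -y catch
There are look-alikes about, which are no part of the job. Leave any green look-alike of the block alone.

How it is judged:
By the outcome, as a careful person would: the job done as asked, in the order asked, and still so for the second after the job is handed in, while the arm keeps its last pose, push and grip.
It also fails if it takes over 38 s, if anything falls off the work surface, if the arm or the gripper's body presses on something with over 40 N, if the wrist force passes 120 N, or if a joint passes its speed limit or range.

## Working session

There is one attempt and no reset: what is moved stays moved. The work goes in short steps, Python scripts to look and compute and a shell command to move; the robot and the scene stay as the last step left them, time stands still between calls to the robot, and variables do not carry over. Pictures are saved under pics/ and viewed, at most 10 in all, crops included, and the job is handed in when it is done.

```bash
mkdir -p pics
python3 - <<'E'
from cell import bot
import cv2,numpy as np
o=bot.get_obs();print(o)
for c in("scene","top"):
    im=bot.snapshot(c);cv2.imwrite(f"pics/{c}0.png",im)
    p=bot.camera_params(c);print(c,np.round(p["intrinsics"],1).tolist(),np.round(p["cam_to_world"],3).tolist())
    for l in("block","blade_grip","heater","well_rim","spare"):
        print(c,l,[(round(d["score"],2),np.round(d["bbox"]).tolist()) for d in bot.search_frame(c,l)][:4])
E
```

```text
{'clock': 0.0, 'joint_pos': array([ 1.14258259e+00,  3.53637405e-01,  1.63416596e+00, -4.62994370e-06,
        1.15521952e+00, -2.41687569e-03]), 'dq': array([ 0.0010432 , -0.00127967,  0.00033757,  0.00093462,  0.00043478,
        0.00015232]), 'joint_torque': array([ 2.92840123e-03, -6.05245614e+01, -3.42076600e+01,  2.74258873e-04,
        9.23670188e-03,  1.93565526e-06]), 'eef_pos': array([257.956951  , 568.73279378, 230.55478812]), 'tcp_rot': array([ 2.11292805e-01,  9.77422549e-01, -6.99052716e-04, -1.50719422e-04]), 'ft_force': array([-0.34231091,  0.07787898, -0.21117765]), 'wrist_torque': array([-0.05431331, -0.02091095, -0.02394435]), 'gripper_force': 0.0, 'gripper_width': 85.06102531162603}
scene [[396.6, 0.0, 285.3], [0.0, 396.6, 215.2], [0.0, 0.0, 1.0]] [[-0.172, 0.664, -0.727, 1191.124], [0.985, 0.104, -0.138, 177.583], [-0.016, -0.74, -0.672, 691.418], [0.0, 0.0, 0.0, 1.0]]
scene block [(0.84, [249.0, 157.0, 31.0, 50.0]), (0.76, [182.0, 186.0, 45.0, 39.0]), (0.64, [195.0, 152.0, 38.0, 35.0])]
scene blade_grip [(0.95, [193.0, 151.0, 39.0, 36.0]), (0.84, [245.0, 161.0, 
[... 183 characters left out ...]
6.0])]
scene spare [(0.59, [130.0, 281.0, 52.0, 40.0])]
top [[403.7, 0.0, 285.5], [0.0, 403.7, 209.0], [0.0, 0.0, 1.0]] [[-0.01, -0.998, 0.062, 516.124], [-1.0, 0.01, -0.003, 56.494], [0.002, -0.062, -0.998, 926.281], [0.0, 0.0, 0.0, 1.0]]
top block [(0.94, [306.0, 276.0, 46.0, 56.0]), (0.84, [352.0, 198.0, 50.0, 32.0]), (0.7, [370.0, 289.0, 53.0, 48.0])]
top blade_grip [(0.98, [353.0, 199.0, 49.0, 28.0]), (0.92, [366.0, 287.0, 52.0, 50.0]), (0.72, [308.0, 276.0, 43.0, 52.0])]
top heater [(0.9, [317.0, 164.0, 120.0, 106.0])]
top well_rim [(0.93, [316.0, 165.0, 126.0, 103.0])]
top spare [(0.81, [360.0, 106.0, 54.0, 41.0]), (0.7, [447.0, 232.0, 39.0, 27.0]), (0.38, [352.0, 200.0, 51.0, 32.0])]
```

Run:
```python
import cv2
a=cv2.imread("pics/scene0.png")[120:340,90:320];b=cv2.imread("pics/top0.png")[90:345,290:500]
cv2.imwrite("pics/s1.png",cv2.resize(a,None,fx=2.7,fy=2.7,interpolation=cv2.INTER_CUBIC))
cv2.imwrite("pics/t1.png",cv2.resize(b,(630,765*1)[:2] if 0 else None,fx=2.35,fy=2.35,interpolation=cv2.INTER_CUBIC))
```

```text
(no output)
```

View pics/s1.png

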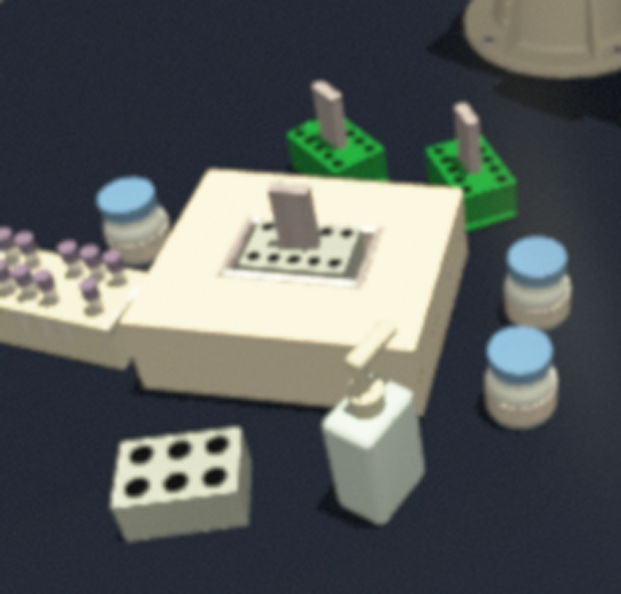

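View pics/t1.png

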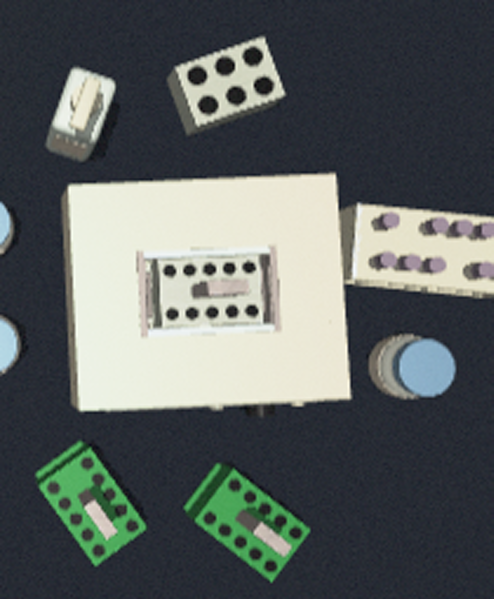

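View pics/top0.png

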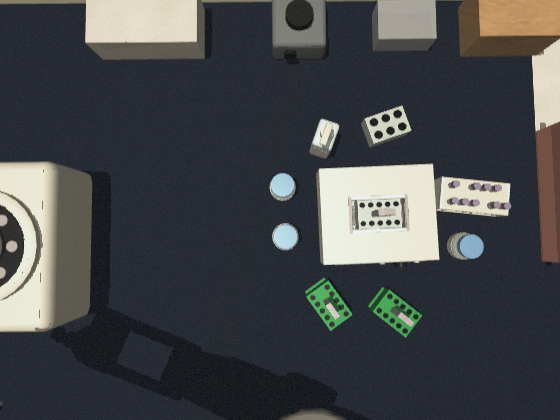

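The heater sits at about (378,214) in the top picture, holding the grey block with the blade. Its yaw is slight. Two green look-alikes stand nearer the robot at (328,303) and (395,312). I'll zoom in on the blade in both views.

Run:
```python
import cv2,numpy as np
a=cv2.imread("pics/scene0.png")[182:227,170:235];b=cv2.imread("pics/top0.png")[190:235,345:410]
f=lambda i:cv2.resize(i,None,fx=6,fy=6,interpolation=cv2.INTER_CUBIC)
cv2.imwrite("pics/z.png",np.hstack([f(a),f(b)]))
```

```text
(no output)
```

View pics/z.png

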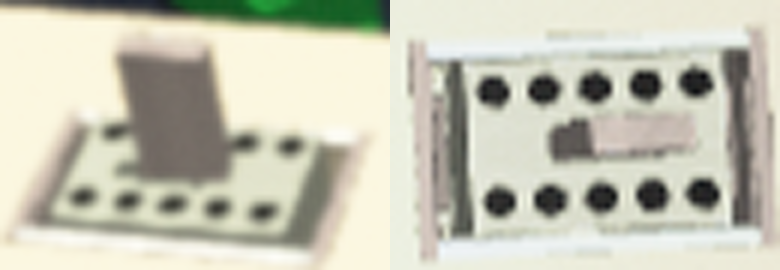

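```bash
cat > h.py <<'E'
from cell import bot
import numpy as np
P={c:bot.camera_params(c) for c in("scene","top")}
def ray(c,u,v):
    p=P[c];T=np.array(p["cam_to_world"]);d=T[:3,:3]@np.linalg.inv(p["intrinsics"])@[u,v,1];return T[:3,3],d/np.linalg.norm(d)
def tri(a,b):
    A=0;y=0
    for c,(u,v) in(("scene",a),("top",b)):
        o,d=ray(c,u,v);M=np.eye(3)-np.outer(d,d);A=A+M;y=y+M@o
    x=np.linalg.solve(A,y);return x,[np.linalg.norm(np.cross(x-ray(c,*p)[0],ray(c,*p)[1])) for c,p in(("scene",a),("top",b))]
def onz(c,u,v,z):
    o,d=ray(c,u,v);return o+d*(z-o[2])/d[2]
E
python3 - <<'E'
from h import *
print("bladetop",tri((197.2,189.3),(386.8,212.0)))
print("top@156",onz("top",386.8,212,156),"scene@156",onz("scene",197.2,189.3,156))
g=lambda x,y:onz("top",345+(x-390)/6-.4,190+y/6-.4,94)
for a,b in(((493,91),(695,81)),((500,201),(703,193))):
    q=g(*a)-g(*b);print("yaw",np.arctan2(-q[0],q[1]),g(*a),g(*b))
k=lambda x,y:onz("top",290+x/2.35-.3,90+y/2.35-.3,86)
C=[k(68,186),k(336,174),k(350,399),k(78,410)];print(np.round(C,1),np.mean(C,0))
for i,j in((0,1),(3,2)):
    q=C[i]-C[j];print(np.arctan2(-q[0],q[1]))
q=C[0]-C[3];print(np.arctan2(q[1],q[0]));q=C[1]-C[2];print(np.arctan2(q[1],q[0]))
from scipy.spatial.transform import Rotation as R
print(np.round(R.from_quat(bot.get_obs()["tcp_rot"]).as_matrix(),3))
E
```

```text
bladetop (array([ 556.25997332, -138.72216661,  153.64167978]), [np.float64(1.0465588535686825), np.float64(1.0465588535686743)])
top@156 [ 556.41385205 -139.16803516  156.        ] scene@156 [ 559.08995085 -136.20802398  156.        ]
yaw 0.0398774787321389 [ 575.13402083 -103.51324488   94.        ] [ 577.9164947  -173.25182663   94.        ]
yaw 0.029583866481431315 [ 537.21943627 -105.10298008   94.        ] [ 539.28701876 -174.97144236   94.        ]
[[ 652.1  -16.1   86. ]
 [ 660.7 -256.    86. ]
 [ 460.6 -261.8   86. ]
 [ 453.3  -22.    86. ]] [ 556.68046892 -138.98443364   86.        ]
0.035613722499603505
0.03016802818165004
0.029356953095006143
0.029236367662304558
[[-0.911  0.413 -0.   ]
 [ 0.413  0.911 -0.   ]
 [-0.    -0.    -1.   ]]
```

```bash
python3 -m jog '-1 -0.92 0 0 0 0 1;-1 -0.92 0 0 0 0 1;-1 -0.92 0 0 0 0 1;-1 -0.92 0 0 0 0 1;-1 -0.92 0 0 0 0 1;-1 -0.92 0 0 0 0 1;-1 -0.92 0 0 0 0 1;-1 -0.92 0 0 0 0 1'
python3 -m jog '-1 -0.92 0 0 0 0 1;-1 -0.92 0 0 0 0 1;-1 -0.92 0 0 0 0 1;-1 -0.92 0 0 0 0 1;-1 -0.92 0 0 0 0 1;-1 -0.92 0 0 0 0 1;-1 -0.92 0 0 0 0 1;-1 -0.92 0 0 0 0 1'
```

```text
clock: 1.4
eef_pos: [343.4, 368.1, 231.4]
tcp_rot: [0.211, 0.977, 0.0, 0.0]
ft_force: [0.7, 0.6, 0.6]
gripper_width: 85.2
gripper_force: 0.0
clock: 2.2
eef_pos: [428.4, 167.9, 231.5]
tcp_rot: [0.211, 0.977, 0.0, 0.0]
ft_force: [-0.1, 0.9, 0.4]
gripper_width: 85.7
gripper_force: 0.0
```

```bash
python3 -m jog '-1 -0.93 0 0 0 0 1;-1 -0.93 0 0 0 0 1;-1 -0.93 0 0 0 0 1;-1 -0.93 0 0 0 0 1;-1 -0.93 0 0 0 0 1;-1 -0.93 0 0 0 0 1;-1 -0.93 0 0 0 0 1;-1 -0.93 0 0 0 0 1'
python3 -m jog '-1 -0.93 0 0 0 0 1;-1 -0.93 0 0 0 0 1;-1 -0.93 0 0 0 0 1;-1 -0.93 0 0 0 0 1;0 0 0 0 0 0.09 1;0 0 0 0 0 0.09 1;0 0 0 0 0 0.09 1;0 0 0 0 0 0.09 1'
python3 -m jog '0 0 0 0 0 0.09 1;0 0 0 0 0 0.09 1;0 0 0 0 0 0.09 1;0 0 0 0 0 0.08 1;0 0 0 0 0 0 1;0 0 0 0 0 0 1;0 0 0 0 0 0 1;0 0 0 0 0 0 1'
python3 - <<'E'
from h import *
from scipy.spatial.transform import Rotation as R
import cv2
o=bot.get_obs();M=R.from_quat(o["tcp_rot"]).as_matrix();print(o["eef_pos"],np.round(M,4))
cv2.imwrite("pics/t2.png",cv2.resize(bot.snapshot("top")[150:290,290:470],None,fx=4,fy=4,interpolation=cv2.INTER_CUBIC))
print("tool-axes err",M.T@(np.array([556.8,-138.9,230])-o["eef_pos"])/20,"yaw y",np.arctan2(M[1,1],M[0,1]))
E
```

```text
clock: 3.0
eef_pos: [512.6, -33.8, 231.4]
tcp_rot: [0.211, 0.977, 0.0, 0.0]
ft_force: [-0.1, 0.4, -0.7]
gripper_width: 85.2
gripper_force: 0.0
clock: 3.8
eef_pos: [554.3, -133.6, 231.3]
tcp_rot: [0.478, 0.878, -0.0, -0.0]
ft_force: [-0.2, 0.3, 0.6]
gripper_width: 85.9
gripper_force: 0.0
clock: 4.6
eef_pos: [554.4, -133.5, 231.3]
tcp_rot: [0.696, 0.718, -0.0, 0.0]
ft_force: [0.8, 0.0, 0.2]
gripper_width: 85.4
gripper_force: 0.0
[ 554.36122824 -133.49254128  231.30518149] [[-0.0315  0.9995  0.    ]
 [ 0.9995  0.0315 -0.    ]
 [-0.      0.     -1.    ]]
tool-axes err [-0.27407494  0.11336696  0.06526981] yaw y 0.03148025910355014
```

```bash
python3 -m jog '-0.27 0.11 0.5 0 0 0 1;0 0 0.8 0 0 0 1;0 0 0.9 0 0 0 1;0 0 0.9 0 0 0 1;0 0 0.9 0 0 0 1;0 0 0.9 0 0 0 1;0 0 0.6 0 0 0 1;0 0 0.31 0 0 0 1'
python3 -m jog '0 0 0 0 0 0 -1;0 0 0 0 0 0 -1;0 0 0 0 0 0 -1;0 0 0 0 0 0 -1;0 0 0 0 0 0 -1;0 0 0 0 0 0 -1;0 0 0 0 0 0 -1;0 0 0 0 0 0 -1'
```

```text
clock: 5.45
eef_pos: [556.1, -138.9, 113.5]
tcp_rot: [0.696, 0.718, -0.0, -0.001]
ft_force: [0.5, -0.7, 1.0]
gripper_width: 85.2
gripper_force: 0.0
clock: 6.25
eef_pos: [557.2, -138.9, 115.7]
tcp_rot: [0.697, 0.718, 0.0, 0.0]
ft_force: [0.1, 0.2, 5.4]
gripper_width: 10.9
gripper_force: 59.7
```

```bash
python3 -m jog '-0.06 0 -0.04 0 0.012 0 -1;-0.06 0 -0.04 0 0.012 0 -1;-0.06 0 -0.04 0 0.012 0 -1;-0.06 0 -0.04 0 0.012 0 -1;0 0 0 0 0 0 -1;0 0 0 0 0 0 -1;0 0 0 0 0 0 -1;0 0 0 0 0 0 -1'
python3 - <<'E'
from h import *
o=bot.get_obs();print(o["eef_pos"],o["tcp_rot"],o["ft_force"],o["wrist_torque"])
E
```

```text
clock: 7.05
eef_pos: [556.9, -142.5, 117.9]
tcp_rot: [0.696, 0.717, 0.027, -0.028]
ft_force: [3.4, 9.6, 1.0]
gripper_width: 11.4
gripper_force: 59.6
[ 556.91924226 -142.50641641  117.8718114 ] [ 0.69619879  0.71677473  0.02731637 -0.02819656] [3.38948666 9.63165909 1.01310729] [ 1.12601388 -0.58185173  0.14949117]
```

```bash
python3 -m jog '-0.06 0 -0.04 0 0.012 0 -1;-0.06 0 -0.04 0 0.012 0 -1;-0.06 0 -0.04 0 0.012 0 -1;-0.06 0 -0.04 0 0.012 0 -1;0 0 0 0 0 0 -1;0 0 0 0 0 0 -1;0 0 0 0 0 0 -1;0 0 0 0 0 0 -1'
python3 - <<'E'
from h import *
import cv2
o=bot.get_obs();print(o["eef_pos"],o["tcp_rot"],o["ft_force"],o["wrist_torque"])
cv2.imwrite("pics/s3.png",cv2.resize(bot.snapshot("scene")[130:250,130:270],None,fx=5,fy=5,interpolation=cv2.INTER_CUBIC))
E
```

```text
clock: 7.85
eef_pos: [556.9, -147.3, 120.9]
tcp_rot: [0.695, 0.715, 0.054, -0.056]
ft_force: [0.7, 8.1, 3.5]
gripper_width: 11.7
gripper_force: 60.1
[ 556.9123668  -147.30592673  120.88690763] [ 0.69474472  0.71508165  0.0537637  -0.05565494] [0.72440403 8.14751704 3.46353207] [ 1.84350694 -0.32815787  0.03928623]
```

View pics/s3.png

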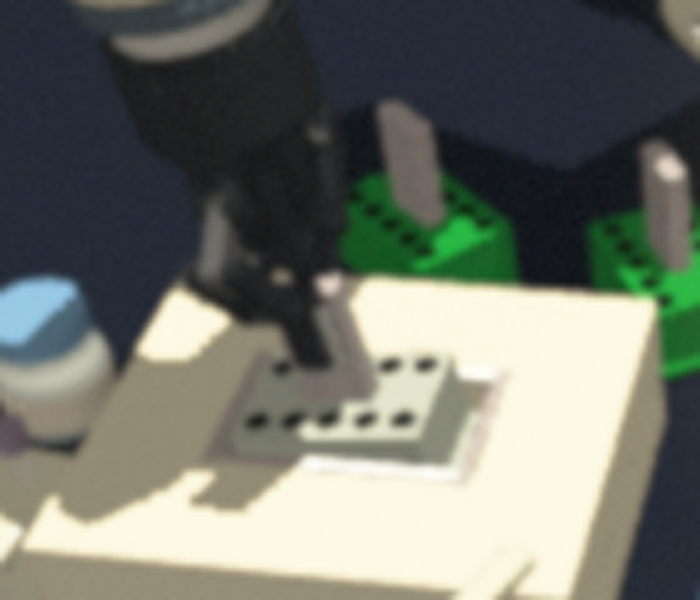

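The block's +y end (right, corners near (450,352) and (425,440) in the crop) stands raised. I'll check the block's own lean against projected corners.

```bash
cat >> h.py <<'E'
from scipy.spatial.transform import Rotation as R
def proj(c,p):
    T=np.linalg.inv(np.array(P[c]["cam_to_world"]));q=np.array(P[c]["intrinsics"])@(T[:3,:3]@p+T[:3,3]);return q[:2]/q[2]
def blk(pt,a,piv):  # block point -> world for lean a about block point piv=(y,z) starting seated
    y,z=pt[1]-piv[0],pt[2]-piv[1]
    q=np.array([pt[0],piv[0]+y*np.cos(a)-z*np.sin(a),piv[1]+y*np.sin(a)+z*np.cos(a)])
    return R.from_euler("z",.0315).apply(q)+[556.8,-138.9,50]
E
python3 - <<'E'
from h import *
pts=dict(farPY=(-30,45,44),nearPY=(30,45,44),nearMY=(30,-45,44),bladeTopPYnear=(6,17,106))
for a in(0,.08,.12,.15):
    print(a,{k:np.round((proj("scene",blk(v,a,(-45,0)))+.4-[130,130])*5) .tolist()for k,v in pts.items()})
E
```

```text
0 {'farPY': [469.0, 367.0], 'nearPY': [434.0, 454.0], 'nearMY': [240.0, 437.0], 'bladeTopPYnear': [367.0, 306.0]}
0.08 {'farPY': [459.0, 354.0], 'nearPY': [424.0, 442.0], 'nearMY': [232.0, 437.0], 'bladeTopPYnear': [346.0, 296.0]}
0.12 {'farPY': [454.0, 348.0], 'nearPY': [418.0, 435.0], 'nearMY': [229.0, 436.0], 'bladeTopPYnear': [336.0, 292.0]}
0.15 {'farPY': [450.0, 344.0], 'nearPY': [414.0, 431.0], 'nearMY': [226.0, 437.0], 'bladeTopPYnear': [328.0, 289.0]}
```

The TCP path implies a block lean of about 0.125, so it is at the edge of passing. I'll go on a little further.

```bash
python3 -m jog '-0.06 0 -0.045 0 0.01 0 -1;-0.06 0 -0.045 0 0.01 0 -1;-0.06 0 -0.045 0 0.01 0 -1;0 0 0 0 0 0 -1;0 0 0 0 0 0 -1;0 0 0 0 0 0 -1;0 0 0 0 0 0 -1;0 0 0 0 0 0 -1'
python3 - <<'E'
from h import *
import cv2
o=bot.get_obs();print(o["eef_pos"],o["tcp_rot"],o["ft_force"],o["wrist_torque"])
cv2.imwrite("pics/s4.png",cv2.resize(bot.snapshot("scene")[175:235,150:250],None,fx=8,fy=8,interpolation=cv2.INTER_CUBIC))
E
```

```text
clock: 8.7
eef_pos: [556.9, -151.0, 122.8]
tcp_rot: [0.693, 0.714, 0.07, -0.073]
ft_force: [2.1, 9.1, 3.3]
gripper_width: 11.3
gripper_force: 59.9
[ 556.94329466 -150.96678515  122.82985173] [ 0.69326615  0.71354108  0.07027868 -0.07281543] [2.12576701 9.12672604 3.32758935] [ 1.95764029 -0.53166021  0.08064497]
```

View pics/s4.png

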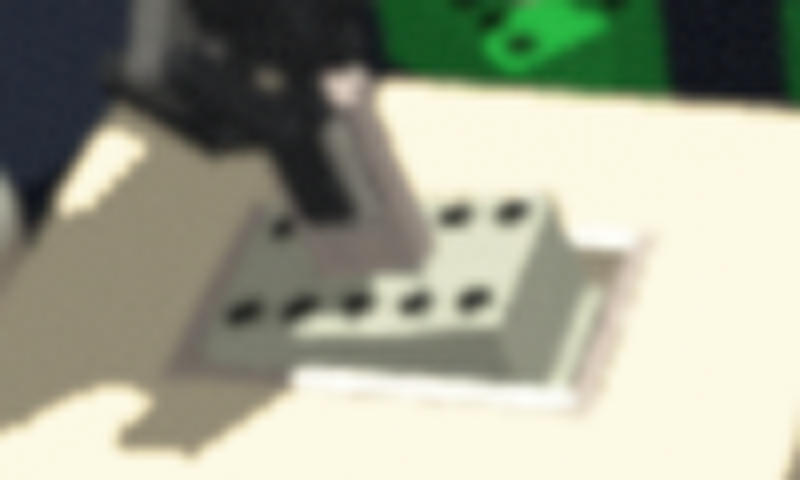

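The +y end is well up: its side face shows from (505,330) to (580,380). The path gives a block lean of about 0.175, past the catch. Next I set that end down on its catch, then lean the other way about it.

```bash
python3 -m jog '0.06 0 0.04 0 -0.012 0 -1;0.06 0 0.04 0 -0.012 0 -1;0.06 0 0.04 0 -0.012 0 -1;0.05 0 0.04 0 -0.01 0 -1;0 0 0 0 0 0 -1;0 0 0 0 0 0 -1;0 0 0 0 0 0 -1;0 0 0 0 0 0 -1'
python3 - <<'E'
from h import *
o=bot.get_obs();print(o["eef_pos"],o["tcp_rot"],o["ft_force"],o["wrist_torque"])
E
```

```text
clock: 9.55
eef_pos: [556.8, -147.1, 120.5]
tcp_rot: [0.695, 0.716, 0.044, -0.046]
ft_force: [1.6, 5.4, 3.6]
gripper_width: 10.9
gripper_force: 60.1
[ 556.82210381 -147.08641815  120.48220622] [ 0.69536588  0.71579284  0.04448458 -0.04613051] [1.6229285  5.37196002 3.56583548] [ 1.60434952 -0.24918093  0.0567935 ]
```

```bash
python3 -m jog '0.08 0 -0.055 0 -0.015 0 -1;0.08 0 -0.055 0 -0.015 0 -1;0.08 0 -0.055 0 -0.015 0 -1;0.08 0 -0.055 0 -0.015 0 -1;0.08 0 -0.055 0 -0.015 0 -1;0 0 0 0 0 0 -1;0 0 0 0 0 0 -1;0 0 0 0 0 0 -1'
python3 - <<'E'
from h import *
import cv2
o=bot.get_obs();print(o["eef_pos"],o["tcp_rot"],o["ft_force"],o["wrist_torque"])
cv2.imwrite("pics/s5.png",cv2.resize(bot.snapshot("scene")[175:235,150:250],None,fx=8,fy=8,interpolation=cv2.INTER_CUBIC))
E
```

```text
clock: 10.35
eef_pos: [556.1, -140.5, 126.3]
tcp_rot: [0.696, 0.718, 0.002, -0.003]
ft_force: [-0.5, 0.6, -4.8]
gripper_width: 11.3
gripper_force: 59.5
[ 556.1207266  -140.50096448  126.25706901] [ 0.69649622  0.71754875  0.00235679 -0.00335386] [-0.495145    0.60622521 -4.80180145] [-0.45556293  0.29744613  0.0257399 ]
```

View pics/s5.png

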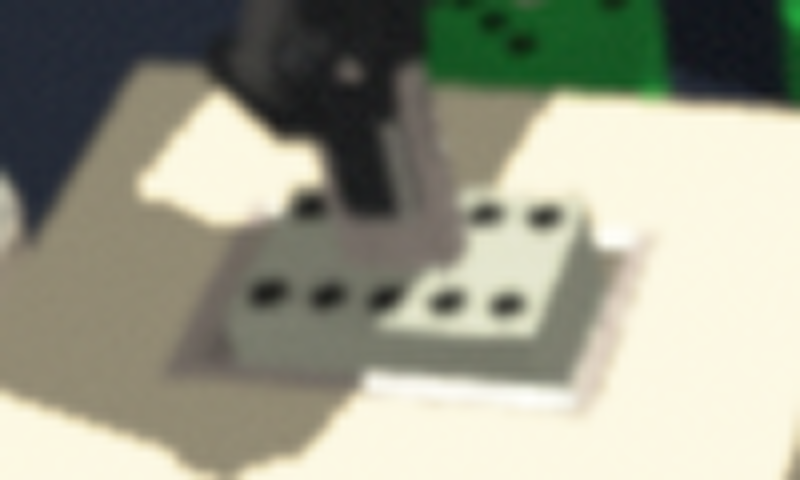

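Both ends are now up by about 10 mm and the block is nearly level, so the +y end stayed on its catch. I'll go on so the -y end passes.

```bash
python3 -m jog '0.08 0 -0.055 0 -0.015 0 -1;0.08 0 -0.055 0 -0.015 0 -1;0.08 0 -0.055 0 -0.015 0 -1;0.08 0 -0.055 0 -0.015 0 -1;0.08 0 -0.055 0 -0.015 0 -1;0 0 0 0 0 0 -1;0 0 0 0 0 0 -1;0 0 0 0 0 0 -1'
python3 - <<'E'
from h import *
import cv2
o=bot.get_obs();print(o["eef_pos"],o["tcp_rot"],o["ft_force"],o["wrist_torque"])
cv2.imwrite("pics/s6.png",cv2.resize(bot.snapshot("scene")[175:235,150:250],None,fx=8,fy=8,interpolation=cv2.INTER_CUBIC))
E
```

```text
clock: 11.2
eef_pos: [556.4, -133.1, 132.0]
tcp_rot: [0.695, 0.717, -0.039, 0.04]
ft_force: [-2.3, -5.4, -0.4]
gripper_width: 11.6
gripper_force: 59.9
[ 556.36360555 -133.14848787  132.04827243] [ 0.69531026  0.71655235 -0.0388986   0.03979046] [-2.33003798 -5.38145217 -0.3606804 ] [-1.13020082  0.40795091  0.06765254]
```

View pics/s6.png

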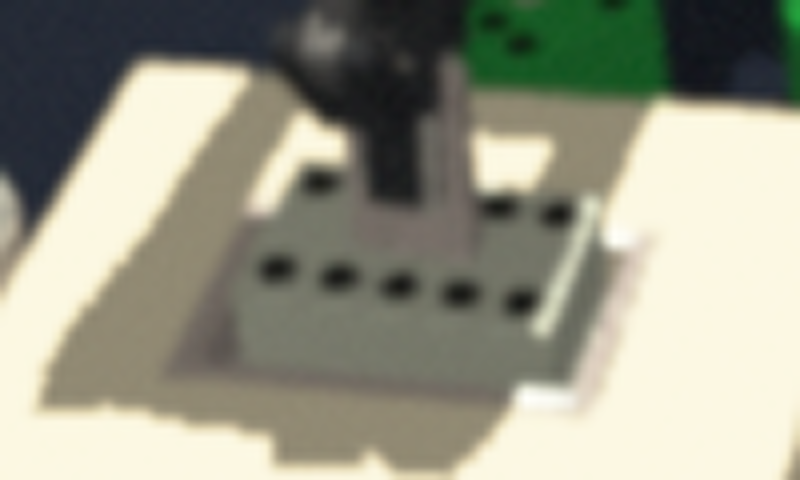

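The -y end is now higher than the +y end, at about 19 mm against 13 mm, so both are past their catches. Now I lift, level and recentre.

```bash
python3 -m jog '-0.02 0 -0.15 0 0 0 -1;-0.02 0 -0.2 0 0 0 -1;-0.02 0 -0.2 0 0 0 -1;-0.02 0 -0.2 0 0 0 -1;-0.07 0 -0.2 0 0.011 0 -1;-0.07 0 -0.2 0 0.011 0 -1;-0.07 0 -0.2 0 0.011 0 -1;-0.07 0 -0.15 0 0.011 0 -1'
python3 -m jog '0 0 0 0 0 0 -1;0 0 0 0 0 0 -1;0 0 0 0 0 0 -1;0 0 0 0 0 0 -1;0 0 0 0 0 0 -1;0 0 0 0 0 0 -1;0 0 0 0 0 0 -1;0 0 0 0 0 0 -1'
python3 - <<'E'
from h import *
import cv2
o=bot.get_obs();print(o["eef_pos"],o["tcp_rot"],o["ft_force"],o["wrist_torque"])
f=lambda i:cv2.resize(i,(400,320),interpolation=cv2.INTER_CUBIC)
a=bot.snapshot("scene")[155:235,150:250];b=bot.snapshot("top")[175:255,330:430]
cv2.imwrite("pics/s7.png",np.hstack([f(a),f(b)]));cv2.imwrite("pics/s7f.png",cv2.resize(a,None,fx=7,fy=7,interpolation=cv2.INTER_CUBIC))
E
```

```text
clock: 12.05
eef_pos: [556.8, -136.5, 162.8]
tcp_rot: [0.696, 0.717, -0.014, 0.014]
ft_force: [0.4, 0.5, -5.0]
gripper_width: 11.4
gripper_force: 59.5
clock: 12.85
eef_pos: [556.6, -136.2, 162.3]
tcp_rot: [0.696, 0.717, -0.014, 0.015]
ft_force: [0.3, 0.3, -6.0]
gripper_width: 11.4
gripper_force: 59.5
[ 556.63442528 -136.19750753  162.2870712 ] [ 0.69633157  0.71742913 -0.01425683  0.01464702] [ 0.29374229  0.30119855 -6.00268191] [0.06375074 0.04080246 0.03178075]
```

View pics/s7f.png

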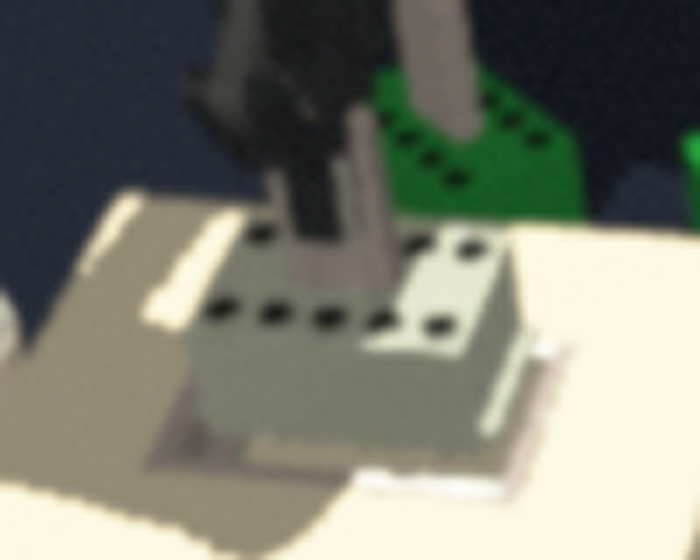

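Run:
```python
from h import *
def row(zs,a,dy=0):
    f=lambda p:proj("scene",blk(p,a,(0,44))+[0,dy,zs])
    p,q=f((19,-35,44)),f((19,35,44));d=q-p;return np.round([d[1]/d[0],*(p+.4),*(q+.4)],3)
print("seated",row(0,0),"obs",(83/6+170,195/6+182),(263/6+170,210/6+182),15/180)
for zs in(44,47):
  for a in(-.04,0,.04):print(zs,a,row(zs,a))
print("obs",222/7+150,308/7+155,440/7+150,326/7+155)
g=lambda p,zs:np.round(proj("scene",blk(p,0,(0,0))+[0,0,zs])+.4-[150,155],2)*7
for zs in(40,46,50):print(zs,"bottom near edge",g((30,-45,0),zs),g((30,45,0),zs))
# precise hole rows by dark blobs
import cv2
im=cv2.imread("pics/s7f.png",0)
n,l,s,c=cv2.connectedComponentsWithStats((im<55).astype(np.uint8))
print([(np.round(c[i],1).tolist(),int(s[i][4])) for i in range(1,n) if 200<s[i][4]<1500])
```

```text
seated [8.60000e-02 1.83856e+02 2.14494e+02 2.13856e+02 2.17084e+02] obs (183.83333333333334, 214.5) (213.83333333333334, 217.0) 0.08333333333333333
44 -0.04 [1.13000e-01 1.79949e+02 1.99073e+02 2.11138e+02 2.02593e+02]
44 0 [8.20000e-02 1.80062e+02 1.99563e+02 2.11058e+02 2.02102e+02]
44 0.04 [5.00000e-02 1.80199e+02 2.00055e+02 2.10954e+02 2.01607e+02]
47 -0.04 [1.13000e-01 1.79680e+02 1.98015e+02 2.10940e+02 2.01536e+02]
47 0 [8.20000e-02 1.79794e+02 1.98508e+02 2.10861e+02 2.01043e+02]
47 0.04 [5.00000e-02 1.79931e+02 1.99002e+02 2.10755e+02 2.00546e+02]
obs 181.71428571428572 199.0 212.85714285714286 201.57142857142856
40 bottom near edge [198.24 445.9 ] [469.77 469.7 ]
46 bottom near edge [194.53 432.11] [467.25 455.84]
50 bottom near edge [192.01 422.87] [465.57 446.6 ]
[([222.0, 308.3], 245), ([275.0, 312.9], 272), ([328.9, 317.6], 278)]
```

```bash
python3 -m jog '-0.06 0 0 0 0 0 -1;-0.06 0 0 0 0 0 -1;-0.05 0 0 0 0 0 -1;0 0 0 0 0 0 -1;0 0 0 0 0 0 -1;0 0 0 0 0 0 -1;0 0 0 0 0 0 -1;0 0 0 0 0 0 -1'
python3 - <<'E'
from h import *
import cv2
o=bot.get_obs();print(o["eef_pos"],o["ft_force"],np.abs(o["dq"]).max())
im=cv2.resize(bot.snapshot("scene")[155:235,150:250],None,fx=7,fy=7,interpolation=cv2.INTER_CUBIC)
n,l,s,c=cv2.connectedComponentsWithStats((cv2.cvtColor(im,6)<55).astype(np.uint8))
print([np.round(c[i],1).tolist() for i in range(1,n) if 150<s[i][4]<1500])
print(bot.job_done())
E
```

```text
clock: 13.75
eef_pos: [556.7, -139.6, 162.5]
tcp_rot: [0.696, 0.717, -0.014, 0.015]
ft_force: [-0.6, -0.3, -4.7]
gripper_width: 11.5
gripper_force: 59.5
[ 556.74662342 -139.61514544  162.45464875] [-0.58189261 -0.2876718  -4.69873481] 0.0011814562940716574
[[251.1, 232.4], [210.6, 307.1], [265.4, 311.6], [318.5, 316.2]]
the job is handed in; nothing more can be done
None
```

I rocked the block out, +y end first and then the -y end, and handed the job in at about 13.8 s. The gripper alone carries it, level within about 0.01 rad and still, its underside about 9 mm above the well's mouth; nothing else was touched.

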